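# Draw a glass bead from a deep clip pocket with sprung tongs and thread it on a lamp stem

### The arm

A 6-joint arm with a two-finger parallel gripper is mounted at the origin on the work surface. World frame = base frame: x ahead of the robot, y to its left, z up, the work surface at z = 0. Lengths are in m, angles in degrees, forces in N, time in s.
With the tool pointing down it reaches from about 0.3 to 0.95 m from the base axis. Payload 3.1 kg.
Tool frame: the origin (TCP) lies where the fingers leave the gripper's body, on its centre line; the fingertips stand 73 mm ahead of it and the grasp point (between the pads) lies 54 mm ahead of it (ctrl.grasp_offset is the z of the grasp point in the tool frame, in m); z points along the fingers, y is the line along which they close (so a half turn about z gives the same grasp; the last joint's range is limited). The gripper opens to 85 mm and grips with 20 to 120 N. Pads are 22 mm wide; open, the fingers measure 114 mm over their backs; the gripper's body (76 mm by 85 mm) begins 54 mm behind the grasp point. The pads swing forward as they close: fully open they stand 13 mm farther back than shut.
Start: joints at [-71.087, 17.653, 93.61, -0, 68.738, -3.994], TCP at [0.243, -0.576, 0.304] pointing down, gripper open.
Joint ranges: [-175.34, 175.34], [-45.06, 112.39], [2.9, 150.54], [-68.45, 248.45], [3.09, 151.38], [-168.51, 168.51]. Speed limits (degrees/s): [159.86, 159.86, 180, 180, 180, 180].

### API

Orientations are given as a 3x3 rotation matrix whose columns are the frame's x, y, z axes.
In Python, from plant import read_state, imaging, ctrl, finder gives the robot as it stands.
- The arm moves only by the tool play_rows, never from a script. Its argument "deltas" is a list of rows, each a list of 5 numbers: the finger opening in cm, from 0 to 8.54, then the shift along the tool's x, y, z in cm, then the turn about the tool's z in rad. In form: [[gripper, x, y, z, twist], ...]. A call has 1 to 8 rows; each row is the pose to reach, as a shift and turn from the pose commanded when the call began, along the tool's axes at that moment; what a row does not reach only later rows make up. A row lasts 1/8 s, in which the tool goes at most 62.5 mm and 10.7 degrees, less where a joint would pass 70% of its speed; a pose out of reach is approached as far as the arm can. A call with a gripper value outside its range is refused whole. The fingers move at their own pace and stop on an object; "squeeze" is the grip in N (left out, the last holds). Time passes only in rows, so rows that repeat a pose let the fingers close. It gives the time, the measured TCP pose, the force, the opening and the grip force at its end, in the units of the state.
- read_state(): the state, without advancing time (a new reading comes with each control period).
- imaging.camera(name): name is "scene" or "top"; returns (picture, depth): 480x640x3 uint8, red, green, blue; 480x640 float32, m along the optical axis (not along the pixel's ray), 0 where there is no reading.
- imaging.get_calibration(name): a dict with "K" (3x3 intrinsics, pixels), "k1" (the pictures are not rectified: a ray, as slopes to the right and down, at radius r is drawn at 1 + k1 r^2 times it, then the intrinsics apply), "position" and "rotation" of the camera in the world. Camera axes: x right, y up, looking along -z (the intrinsics and any distortion apply to the point x, -y, -z); pixel columns grow to the right and rows downward; lengths in m; the calibration is good to about 2 mm. A picture is of the moment at which its call begins. get_calibration takes no time and is no camera call.
- ctrl.finish_job(): hands the job in; it is judged then, once.
Trained networks look in the newest picture that a camera, given by its name, has taken for a name from the list of things; names that differ only in an ending like _2 or _b are one class to them, and where a whole thing is asked for, a point or a joint stands for the part that bears it (a point fixed in the world has none). Each returns a list of dicts, best first, with "p" (0 to 1); they miss things now and then, are a little off and sometimes report something else, mostly with a low value. They report only what shows in the picture. A call takes as long as a camera call.
- finder.boxes_of(thing, camera): "location" ([column, row] in pixels, amid what is visible of it).
The state is a dict: "time": time; "joint_positions": joint angles; "joint_vel": joint speeds; "joint_torque": joint torques, N m; "ee_pos": TCP position; "tcp_rot": TCP orientation; "force": force on the tool from outside, world axes, zero at the start; "torque": the same for the moment, N m; "width": finger opening in m; "gripper_force": force on a finger pad.
Only numpy, scipy, OpenCV 4.12 (cv2) and the standard library are available. Lean on these libraries where they do the work, as an engineer would, in place of code of your own. Each camera call takes 0.05 s, during which the arm holds its last target. There are 200 camera calls.

### The job

A glass bead for the doll's-house lamp is caught between the spring leaves at the bottom of one of the caddy's deep outer pockets: take the sprung tongs from the middle pocket, reach down around the bead, feeling lightly for the card packing, and squeeze them, firmly enough to draw the bead out of its spring clip and clear of the caddy, but not so hard that the glass chips. Holding the bead in the tongs, thread it over the brass stem of the white lamp base, lower it gently until it rests on the base, and let it go there without dropping it. Then stand the tongs upright in the middle pocket again and let go of them; touch the bead with the tongs only, press hard on nothing, and leave the lamp base, glue stick, tape, knife and lampshade where they are.

Things in the scene. Friction and masses are not known exactly. Their poses are not given: they have to be found in the camera images.
- tongs_grip (a point): Sprung steel tongs, 159 mm tall, 60 g, standing upright, toes down, in the caddy's middle pocket. Point midway between the two blue grips (16 mm wide along y, 40 mm tall), half-way up them: 113 mm above the toes' ends, 47 mm below the bow's top. x: the line along which the tongs close; y: across the strip; z: up the tongs. The grips' outer faces are 34 mm apart at rest.
- tongs_tips (a point): Point midway between the undersides of the tongs' two toes; axes as tongs_grip. Each toe is a flat steel pad 4 mm thick (x), 10 mm wide (y), 14 mm tall. At rest their inner faces are 38 mm apart, their outer faces 46 mm; they sink about 0.3 mm as they close on the bead. Held lightly, the tongs slide in the grasp when pushed.
- tong_a (a joint): Angle by which each tong arm is pressed in: 0 at rest, 0.045 with the toes on the bead (grips 30 mm apart), 0.12 shut. Spring force on each grip: 5 N as soon as pressed (enough to carry the tongs nearly open, grips 32 to 33 mm apart), 10 N at the bead; of any squeeze beyond that about a quarter reaches each toe. 1 mm at a grip moves its toe 3.75 mm.
- bead_mid (a point): Turquoise glass ring bead, 24 mm outside, 10 mm hole, 10 mm high, 12 g, lying flat; its centre, z along the hole. It starts on the packing in one of the caddy's outer pockets, up to 4 mm off the pocket's middle along x, clamped on its y sides by the spring leaves. A squeeze under 25 N on the tongs' grips lets it slip in the clip; over 50 N (24 N on the glass, both toes added) chips it.
- packing_leaf0 (a joint): Spring-back in m of one of the two flat steel clip leaves in one outer pocket (0: sprung fully in; about 0.001 with the bead or glue stick there). Each outer pocket has two, at mid-length, facing each other along y: 14 mm wide (x), 36 mm tall from the pocket's floor. Each presses with about 3 N and drags on the bead until it is drawn up clear of them.
- lamp_seat (a point): Unfinished doll's-house lamp standing loose: a heavy white disc, 64 mm across, 12 mm high, 0.3 kg, with an upright brass stem 7.5 mm thick at its middle, its blunt tip 49.5 mm above the disc. Point: middle of the disc's top, on the stem's axis, 12 mm above the table; z up. A bead resting there has its centre 5 mm above this point.
- caddy: Wooden caddy, fixed, 68 mm (x) by 110 mm (y) by 80 mm high, open-topped; origin: centre of its underside. Walls and floor 8 mm thick. Three upright pockets side by side along y, each 52 mm long in x: the middle one (for the tongs, centred on the origin) is 18 mm wide, the outer two, centred 32 mm to either side in y, are 30 mm wide. The tongs stand on the floor, 8 mm above the table.
- packing: Brown card packing, fixed, filling the bottom of the bead's pocket: 51 x 29 mm, 10 mm thick; its height differs each time (top 10 to 18 mm above the table). Origin: centre of its underside, so its top is 10 mm above this point; axes as the caddy's.
- gluestick_mid (a point): Bystander: yellow glue stick with a blue cap, 24 mm across, 74 mm tall, standing in the other outer pocket between its own leaves, its top 4 to 12 mm above the caddy's rim. This point is half-way up it.
- tape: Bystander: roll of cream tape lying flat, 90 mm across, 24 mm high; the origin is the centre of its underside.
- knife: Bystander: shut craft knife, 148 mm long (x), 20 mm wide, 16 mm high; the origin is on its underside near its middle.
- shade: Bystander: magenta doll's-house lampshade standing on its wide end, 60 mm across, 38 mm high; the origin is the centre of its underside.

How it is judged (in metres and radians):
On the way, in this order (a step that is already met when the one before it is completed fails the run):
1. the tongs hold the bead clear above the caddy, the fingers not touching it (z of bead_mid in the frame of caddy above 0.09 m and contact force between tongs and bead above 0.3 N and contact force between the fingers and bead below 0.05 N), for 0.2 s.
2. the bead is threaded on the stem and sits on the lamp's base, let go by the tongs (horizontal distance between bead_mid and lamp_seat below 0.003 m and z of bead_mid in the frame of lamp_seat between 0.003 and 0.008 m and contact force between tongs and bead below 0.05 N and angle between lamp_seat's own z axis and vertical below 0.1 rad), for 0.2 s.
At the end, for the whole second after the job is handed in: the bead is on the lamp's stem and rests flat on its base, the lamp standing upright; the tongs stand upright on the floor of the caddy's middle pocket, let go; all at rest (horizontal distance between bead_mid and lamp_seat below 0.003 m and z of bead_mid in the frame of lamp_seat between 0.003 and 0.008 m and angle between lamp_seat's own z axis and vertical below 0.1 rad and x of tongs_tips in the frame of caddy between -0.015 and 0.015 m and y of tongs_tips in the frame of caddy between -0.009 and 0.009 m and z of tongs_tips in the frame of caddy below 0.014 m and angle between tongs_tips's own z axis and vertical below 0.2 rad and linear speed of each of tongs, bead below 0.02 m/s); the robot touches nothing.
It fails at once if the gripper's fingers or the arm touch the bead (contact force between any of the fingers, the arm and bead above 0.1 N).
It fails at once if the tongs squeeze or press the glass bead with over 24 N, the two toes' forces added up (it chips) (contact force between tongs and bead above 24 N).
It fails at once if the tongs press on the packing with over 15 N or on the caddy with over 15 N (contact force between tongs and packing above 15 N or contact force between tongs and caddy above 15 N).
It fails at once if the lamp is pressed on with over 20 N, shifted by over 15 mm or tipped by over 0.2 rad, or the bead is let drop down its stem (over 0.35 m/s while threaded on it) (contact force between any of bead, tongs and lamp above 20 N or distance of lamp_seat from where it was at the start of the episode above 0.015 m or angle between lamp_seat's own z axis and vertical above 0.2 rad or (horizontal distance between bead_mid and lamp_seat below 0.012 m and z of bead_mid in the frame of lamp_seat below 0.05 m and linear speed of bead above 0.35 m/s)).
It fails at once if the glue stick, the tape, the knife or the lampshade is moved by over 15 mm (distance of any of gluestick_mid, tape, knife, shade from where it was at the start of the episode above 0.015 m).
It also fails if it takes over 58 s, if anything falls off the work surface, if the arm or the gripper's body presses on something with over 40 N, if the wrist force passes 120 N, or if a joint passes its speed limit or range.

## Working session

There is one attempt and no reset: what is moved stays moved. The work goes in short steps, Python scripts to look and compute and a tool call to move; the robot and the scene stay as the last step left them, time stands still between calls to the robot, and variables do not carry over. Pictures are saved under pics/ and viewed, at most 12 in all, crops included, and the job is handed in when it is done.

Besides the shell and the picture viewer there is one more tool, called after "Emit:" as name(argument=value, ...), one argument or row to a line, values as JSON. play_rows: Moves the arm, as the interface text tells. Its arguments: {"type":"object","properties":{"deltas":{"type":"array","items":{"type":"array","items":{"type":"number"}}},"squeeze":{"type":"number"}},"required":["deltas"]}

```bash
mkdir -p pics; cat > h.py <<'E'
import numpy as np, cv2
from plant import read_state, imaging, ctrl, finder
def cloud(n,depth):
    c=imaging.get_calibration(n);K=np.array(c["K"]);k=c["k1"]
    v,u=np.mgrid[0:480,0:640]
    p=np.stack([u,v],-1).reshape(-1,1,2).astype(np.float64)
    q=cv2.undistortPoints(p,K,np.array([k,0,0,0,0.])).reshape(480,640,2)
    P=np.stack([q[...,0]*depth,-q[...,1]*depth,-depth],-1)
    W=P@np.array(c["rotation"]).T+np.array(c["position"])
    W[depth==0]=np.nan
    return W
def ray(n,uv):
    c=imaging.get_calibration(n);K=np.array(c["K"]);k=c["k1"]
    q=cv2.undistortPoints(np.array(uv,float).reshape(-1,1,2),K,np.array([k,0,0,0,0.])).reshape(-1,2)
    d=np.c_[q[:,0],-q[:,1],-np.ones(len(q))]@np.array(c["rotation"]).T
    return np.array(c["position"]),d
def onz(n,uv,z):
    o,d=ray(n,uv); return o+d*((z-o[2])/d[:,2])[:,None]
E
python3 - <<'E'
from h import *
np.set_printoptions(precision=4,suppress=True)
for n in("scene","top"):
    im,d=imaging.camera(n);cv2.imwrite(f"pics/{n}0.png",im[...,::-1]);np.save(n+"0d.npy",d);np.save(n+"0i.npy",im)
    W=cloud(n,d);print(n,imaging.get_calibration(n))
    for t in "tongs_grip bead_mid lamp_seat caddy packing gluestick_mid tape knife shade".split():
        for r in finder.boxes_of(t,n)[:2]:
            u,v=np.round(r["location"]).astype(int);print(t,round(r["p"],2),u,v,W[v,u])
s=read_state();print(s)
E
```

```text
scene {'K': array([[441.1108,   0.    , 318.1776],
       [  0.    , 441.1108, 244.7431],
       [  0.    ,   0.    ,   1.    ]]), 'k1': -0.10404397832136462, 'position': array([ 1.2324, -0.135 ,  0.5117]), 'rotation': array([[ 0.2043, -0.5045,  0.8389],
       [ 0.9789,  0.1075, -0.1738],
       [-0.0024,  0.8567,  0.5158]])}
tongs_grip 0.94 218 246 [ 0.5773 -0.1721  0.1281]
tongs_grip 0.69 215 249 [ 0.5784 -0.1777  0.1235]
lamp_seat 0.63 370 269 [0.5401 0.114  0.0162]
caddy 0.66 219 288 [ 0.5932 -0.1796  0.0527]
packing 0.47 218 286 [ 0.5942 -0.1807  0.0579]
packing 0.17 217 248 [ 0.5786 -0.1741  0.1251]
gluestick_mid 0.64 238 267 [ 0.5836 -0.1428  0.0855]
tape 0.8 481 303 [0.6986 0.2698 0.0261]
knife 0.79 182 350 [ 0.6957 -0.2447  0.0147]
shade 0.92 341 322 [0.703  0.0122 0.0346]
top {'K': array([[484.8499,   0.    , 319.3703],
       [  0.    , 484.8499, 233.5049],
       [  0.    ,   0.    ,   1.    ]]), 'k1': 0.028261309370380766, 'position': array([0.4475, 0.0182, 1.0266]), 'rotation': array([[ 0.0233,  0.988 , -0.1528],
       [-0.9997,  0.0233, -0.0017],
       [ 0.0019,  0.
[... 420 characters left out ...]
nife 0.98 441 200 [ 0.6831 -0.2384  0.0112]
knife 0.64 176 192 [0.6856 0.3268 0.0178]
shade 0.83 323 195 [0.6825 0.0142 0.0355]
{'time': 1.0, 'joint_positions': array([-71.0902,  17.6513,  93.6106,  -0.0004,  68.7394,  -3.9938]), 'joint_vel': array([-0.0623,  0.0504, -0.008 , -0.0239, -0.0927,  0.0239]), 'joint_torque': array([ -0.001 , -41.5297, -27.7093,  -0.0002,   0.0007,   0.    ]), 'ee_pos': array([ 0.2432, -0.5757,  0.3039]), 'tcp_rot': array([[ 0.9212,  0.3892, -0.    ],
       [ 0.3892, -0.9212,  0.    ],
       [-0.    , -0.    , -1.    ]]), 'force': array([-0.6133, -0.1244,  0.0721]), 'torque': array([ 0.0026, -0.0103,  0.02  ]), 'gripper_force': 0.0, 'width': 0.08542158023858666}
```

View pics/scene0.png

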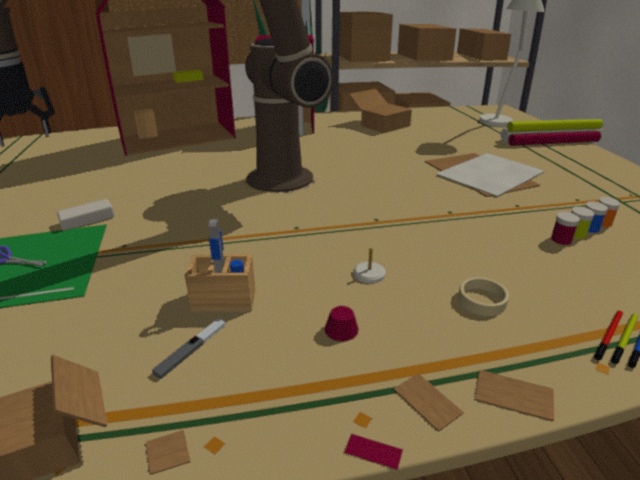

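View pics/top0.png

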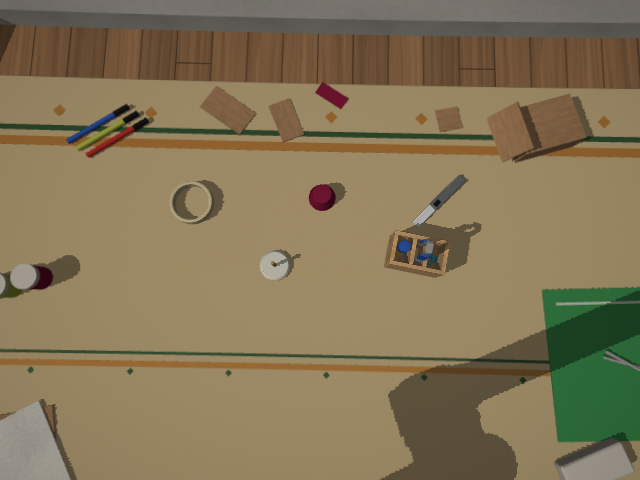

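The scene view shows the caddy at (221,283) with the tongs standing at (216,245), the glue stick at (237,266) and the lamp at (370,270). In the top view the caddy is at (418,254), the glue stick at (404,246), the bead's pocket on the right at about (436,258), and the lamp at (275,265).

```bash
python3 - <<'E'
from h import *
np.set_printoptions(precision=4,suppress=True)
for n in("top","scene"):
    d=np.load(n+"0d.npy");im=np.load(n+"0i.npy").astype(int);W=cloud(n,d)
    X=W[...,0];Y=W[...,1];Z=W[...,2]
    reg=(X>.48)&(X<.66)&(Y>-.28)&(Y<-.1)
    tbl=np.nanmedian(Z[(X>.5)&(X<.7)&(Y<.0)&(Y>-.1)]);print(n,"table z",tbl)
    m=reg&(np.abs(Z-tbl-.08)<.005)&(im[...,0]-im[...,2]>25)
    P=W[m][:,:2].astype(np.float32);print("rim",m.sum(),cv2.minAreaRect(P),Z[m].mean())
    m=reg&(Z-tbl>.09);print("tongs+glue above",m.sum(),W[m].min(0) if m.any() else 0,W[m].max(0) if m.any() else 0)
    m=reg&(Z-tbl>.105);P=W[m];print("tongs",m.sum(),np.nanmedian(P,0),P[:,2].max())
    reg=(np.hypot(X-.54,Y-.114)<.06)
    m=reg&(np.abs(Z-tbl-.012)<.006)&(im.min(-1)>120)
    v,u=np.nonzero(m);cc=cv2.minEnclosingCircle(W[m][:,:2].astype(np.float32));print("lamp disc",m.sum(),cc,W[m].mean(0),u.mean(),v.mean())
    m=reg&(Z-tbl>.03);print("stem",m.sum(),W[m].mean(0) if m.any() else 0,Z[m].max() if m.any() else 0)
    for s in (1,) :
        box=((385,225,455,280) if n=="top" else (180,210,270,320))
        a,b,c,e=box;cr=np.load(n+"0i.npy")[b:e,a:c,::-1];cv2.imwrite(f"pics/{n}c.png",cv2.resize(cr,None,fx=(8 if n=="top" else 5),fy=(8 if n=="top" else 5),interpolation=cv2.INTER_CUBIC))
    a=np.hstack([cv2.resize(x,None,fx=f,fy=f,interpolation=cv2.INTER_CUBIC)[:440] for x,f in[(cr,4)]])
t=cv2.imread("pics/topc.png");s=np.load("top0i.npy")[240:290,250:310,::-1]
cv2.imwrite("pics/c1.png",cv2.resize(t,(560,440)))
E
```

```text
top table z -0.0001957650587890436
rim 842 ((0.5617601275444031, -0.17722401022911072), (0.10990187525749207, 0.06838752329349518), 79.51587677001953) 0.07956041488547523
tongs+glue above 216 [ 0.544  -0.1849  0.0898] [ 0.58   -0.1454  0.17  ]
tongs 202 [ 0.5569 -0.1749  0.1473] 0.17003614065701178
lamp disc 570 ((0.5347667932510376, 0.11427874863147736), 0.031090041622519493) [0.5339 0.1152 0.0115] 273.1456140350877 265.70877192982454
stem 18 [0.5355 0.1114 0.0537] 0.06287793542885756
scene table z 0.001283957141406944
rim 804 ((0.5613279342651367, -0.1761888861656189), (0.11033299565315247, 0.0716339573264122), 79.46796417236328) 0.08047390391273315
tongs+glue above 520 [ 0.5453 -0.1875  0.0921] [ 0.5811 -0.1654  0.1702]
tongs 444 [ 0.5719 -0.1763  0.1374] 0.1702117976604699
lamp disc 313 ((0.5372874736785889, 0.11468707770109177), 0.029741806909441948) [0.5401 0.1165 0.0134] 371.12779552715654 270.038338658147
stem 54 [0.5378 0.1139 0.0486] 0.06417775528353309
```

View pics/topc.png

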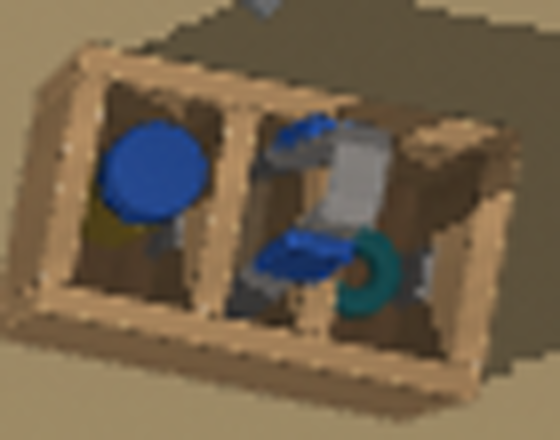

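The crop shows the glue cap at crop (152,172), the two blue grips at (305,135) and (305,255) with the steel bow between and to the right, and the teal bead in the right pocket at about (358,272), with a leaf to its right. I'll measure the tongs' axis and the bead.

```bash
python3 - <<'E'
from h import *
np.set_printoptions(precision=4,suppress=True)
C=np.array([.5616,-.1768]);a=np.radians(-10.5);R=np.array([[np.cos(a),-np.sin(a)],[np.sin(a),np.cos(a)]])
for n in("top","scene"):
    d=np.load(n+"0d.npy");im=np.load(n+"0i.npy").astype(int);W=cloud(n,d)
    L=(W[...,:2]-C)@R; reg=(abs(L[...,0])<.034)&(abs(L[...,1])<.055)
    r,g,b=[im[...,i] for i in range(3)]
    blue=reg&(b>1.6*r)&(b-g>40)&(W[...,2]>.098)&(L[...,1]<.014)
    for s in(-1,1):
        m=blue&(s*L[...,0]>0); print(n,"grip",s,m.sum(),L[m].mean(0) if m.any() else 0,W[m].mean(0) if m.any() else 0, L[m].min(0) if m.any() else 0,L[m].max(0) if m.any() else 0)
    m=reg&(W[...,2]>.150);print("bow",m.sum(),L[m].mean(0),L[m].min(0),L[m].max(0),W[m].mean(0))
    t=(g>1.5*r)&(b>1.3*r)&(g>=b-5)&reg&(W[...,2]<.06);v,u=np.nonzero(t)
    if t.any():
        z=np.nanmedian(W[t][:,2]);print("bead",t.sum(),z,L[t].min(0),L[t].max(0),u.min(),u.max(),v.min(),v.max())
        zs=np.sort(W[t][:,2]);print(zs[::6])
    o=onz(n,[[429.6,259.0]],.033);print(o,(o[0,:2]-C)@R)
E
```

```text
top grip -1 53 [-0.0145  0.0011] [ 0.5475 -0.1731  0.1294] [-0.017  -0.0065] [-0.0107  0.0082]
top grip 1 12 [0.0144 0.0066] [ 0.5769 -0.1729  0.1305] [0.0122 0.0022] [0.0162 0.0082]
bow 99 [0.0001 0.0002] [-0.0104 -0.0063] [0.0121 0.0064] [ 0.5617 -0.1766  0.165 ]
bead 48 0.024736683838880946 [-0.0117 -0.0434] [ 0.0104 -0.0289] 427 434 254 264
[0.0176 0.0222 0.0233 0.0243 0.0248 0.0254 0.0263 0.0276]
[[ 0.5535 -0.2077  0.033 ]] [-0.0023 -0.0319]
scene grip -1 0 0 0 0 0
scene grip 1 159 [0.0157 0.0018] [ 0.5773 -0.1779  0.1241] [ 0.0123 -0.0054] [0.0185 0.0083]
bow 131 [0.0042 0.0008] [-0.0108 -0.0061] [0.0115 0.0065] [ 0.5659 -0.1768  0.1616]
[[0.5548 0.2337 0.033 ]] [-0.0815  0.4024]
```

Emit:
play_rows(
  deltas=[
    [8.5,5,-2.7,0,-0.12],
    [8.5,10,-5.4,0,-0.25],
    [8.5,15,-8.2,0,-0.37],
    [8.5,20,-10.9,0,-0.5],
    [8.5,25,-13.6,0,-0.62],
    [8.5,30,-16.3,0,-0.75],
    [8.5,35,-19,0,-0.87],
    [8.5,40,-21.7,0,-0.988],
  ],
  squeeze=20,
)

```text
time: 2.0
ee_pos: [0.5283, -0.2186, 0.3042]
tcp_rot: [[0.178, 0.984, 0.001], [0.984, -0.178, -0.001], [-0.0, 0.001, -1.0]]
force: [0.6, -1.1, 0.7]
width: 0.085
gripper_force: 0.0
```

```bash
cat >> h.py <<'E'
np.set_printoptions(precision=4,suppress=True)
def to(x,y,z,ang=-10.5):
    s=read_state();R=np.array(s["tcp_rot"]);d=R.T@(np.array([x,y,z])-s["ee_pos"])*100
    cur=np.degrees(np.arctan2(R[1,1],R[0,1]));print("t",s["time"],"shift cm",d,"twist",-np.radians(ang-cur),"yang",cur,"F",s["force"],"w",s["width"],s["gripper_force"],s["ee_pos"])
E
python3 -c "
from h import *
to(.5617,-.1768,.175)"
```

```text
t 2.0 shift cm [ 4.716   2.5269 12.9226] twist 0.0041843511548820865 yang -10.260254338824565 F [ 0.5996 -1.0757  0.6541] w 0.08497080783368002 0.0 [ 0.5283 -0.2186  0.3042]
```

Emit:
play_rows(
  deltas=[
    [8.5,2.4,1.3,0,0],
    [8.5,4.8,2.6,2,0],
    [8.5,4.8,2.6,5,0],
    [8.5,4.8,2.6,8,0],
    [8.5,4.8,2.6,8,0],
    [8.5,4.8,2.6,8,0],
  ],
)

```text
time: 2.75
ee_pos: [0.5622, -0.178, 0.2249]
tcp_rot: [[0.182, 0.983, 0.001], [0.983, -0.182, -0.001], [-0.0, 0.002, -1.0]]
force: [0.4, 0.1, 0.8]
width: 0.085
gripper_force: 0.0
```

```bash
python3 -c "
from h import *
to(.5617,-.1768,.175)"
```

```text
t 2.75 shift cm [ 0.1119 -0.0761  4.9935] twist 0.0001495708807056574 yang -10.491430219797511 F [0.4177 0.135  0.8248] w 0.08496359325088455 0.0 [ 0.5622 -0.178   0.2249]
```

Emit:
play_rows(
  deltas=[
    [8.5,0.1,-0.08,2.0,0],
    [8.5,0.1,-0.08,3.5,0],
    [8.5,0.1,-0.08,4.5,0],
    [8.5,0.1,-0.08,5.0,0],
    [6,0.1,-0.08,5.0,0],
    [4,0.1,-0.08,5.0,0],
    [3.5,0.1,-0.08,5.0,0],
    [3.5,0.1,-0.08,5.0,0],
  ],
)

```text
time: 3.75
ee_pos: [0.5613, -0.1767, 0.1744]
tcp_rot: [[0.182, 0.983, 0.001], [0.983, -0.182, -0.0], [-0.0, 0.001, -1.0]]
force: [0.0, -1.3, 1.2]
width: 0.035
gripper_force: 2.8
```

Emit:
play_rows(
  deltas=[
    [3.25,0,0,0,0],
    [3.25,0,0,0,0],
    [3.25,0,0,0,0],
    [3.25,0,0,0,0],
  ],
)

```text
time: 4.25
ee_pos: [0.5611, -0.1766, 0.1742]
tcp_rot: [[0.182, 0.983, 0.0], [0.983, -0.182, -0.0], [-0.0, 0.0, -1.0]]
force: [-0.7, 0.4, 4.7]
width: 0.0326
gripper_force: 6.1
```

Emit:
play_rows(
  deltas=[
    [3.25,0,0,-1,0],
    [3.25,0,0,-3,0],
    [3.25,0,0,-5.5,0],
    [3.25,0,0,-8,0],
    [3.25,0,0,-9.5,0],
    [3.25,0,0,-9.5,0],
    [3.25,0,0,-9.5,0],
    [3.25,0,0,-9.5,0],
  ],
)

```text
time: 5.25
ee_pos: [0.5602, -0.1763, 0.2675]
tcp_rot: [[0.182, 0.983, -0.002], [0.983, -0.182, 0.001], [0.001, -0.003, -1.0]]
force: [-0.4, 0.2, -0.9]
width: 0.0327
gripper_force: 4.9
```

```bash
python3 - <<'E'
from h import *
s=read_state();C=np.array([.5616,-.1768]);a=np.radians(-10.5);R=np.array([[np.cos(a),-np.sin(a)],[np.sin(a),np.cos(a)]])
to(.5558,-.2083,.25)
ims=[]
for n in("top","scene"):
    im,d=imaging.camera(n);np.save(n+"1d.npy",d);np.save(n+"1i.npy",im);W=cloud(n,d)
    box=((380,200,460,290) if n=="top" else (160,170,270,290));a0,b0,c0,e0=box
    ims.append(cv2.resize(im[b0:e0,a0:c0,::-1],(400,450 if n=="top" else 436),interpolation=cv2.INTER_CUBIC)[:436])
    L=(W[...,:2]-C)@R;reg=(abs(L[...,0])<.04)&(abs(L[...,1])<.06)
    im=im.astype(int);r,g,b=[im[...,i] for i in range(3)]
    m=reg&(b>1.6*r)&(b-g>40)&(W[...,2]>.16)
    print(n,"grips",m.sum(),W[m].min(0) if m.any() else 0,W[m].max(0) if m.any() else 0,L[m].mean(0) if m.any() else 0)
    t=(g>1.5*r)&(b>1.3*r)&(abs(g-b)<40)&reg&(W[...,2]<.06);v,u=np.nonzero(t)
    if t.any():
        print("bead",t.sum(),np.nanpercentile(W[t],[5,50,90],axis=0),L[t].min(0),L[t].max(0),u.mean(),v.mean(),u.min(),u.max(),v.min(),v.max())
cv2.imwrite("pics/p1.png",np.hstack(ims))
E
```

```text
t 5.25 shift cm [-3.2326  0.1544  1.7444] twist 0.00028472127056454835 yang -10.483686672859049 F [-0.4019  0.154  -0.9056] w 0.03267633773757088 4.94145043194294 [ 0.5602 -0.1763  0.2675]
top grips 1 [ 0.5487 -0.1659  0.2057] [ 0.5487 -0.1659  0.2057] [-0.0147  0.0084]
scene grips 7 [ 0.5471 -0.1662  0.2076] [ 0.5785 -0.1657  0.2478] [-0.0104  0.0091]
```

View pics/p1.png

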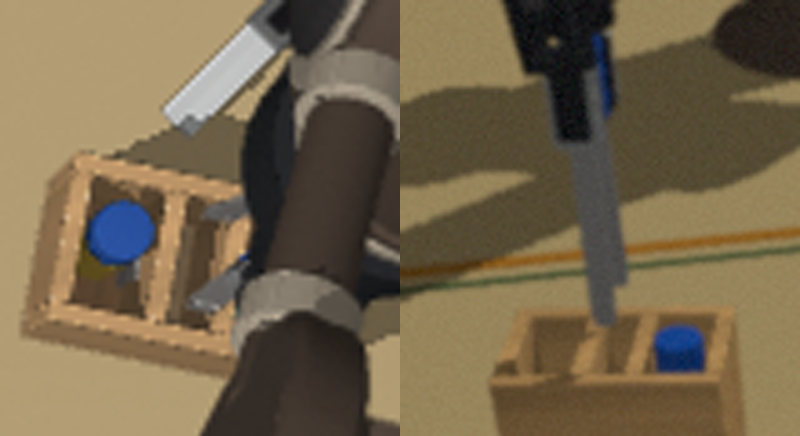

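```bash
python3 - <<'E'
from h import *
C=np.array([.5616,-.1768]);a=np.radians(-10.5);R=np.array([[np.cos(a),-np.sin(a)],[np.sin(a),np.cos(a)]])
print("tcp local",(read_state()["ee_pos"][:2]-C)@R)
for n in("scene","top"):
    d=np.load(n+"1d.npy");im=np.load(n+"1i.npy").astype(int);W=cloud(n,d);L=(W[...,:2]-C)@R
    reg=(abs(L[...,0])<.034)&(abs(L[...,1])<.03)&(W[...,2]>.095)&(abs(im[...,0]-im[...,2])<25)&(im.sum(-1)>150)
    for lo,hi in((.095,.115),(.115,.145),(.145,.18)):
      for s in(-1,1):
        m=reg&(W[...,2]>lo)&(W[...,2]<hi)&(L[...,0]*s>0)
        if m.sum()>3: print(n,lo,s,m.sum(),np.percentile(L[m],[5,50,95],axis=0).ravel(),W[m][:,2].min())
C2=C+R@[-.001,-.032];print(C2);to(C2[0],C2[1],.26)
d=np.load("top0d.npy")
E
```

```text
tcp local [-0.0012  0.0002]
scene 0.095 -1 27 [-0.0213 -0.0002 -0.0198  0.003  -0.0182  0.0066] 0.10228125580259195
scene 0.095 1 35 [ 0.0137 -0.0026  0.016   0.0021  0.0182  0.0055] 0.10236416452621738
scene 0.115 -1 53 [-0.0204 -0.0001 -0.0183  0.003  -0.0166  0.0061] 0.11609119591709771
scene 0.115 1 109 [ 0.0114 -0.004   0.0137  0.0012  0.0161  0.0064] 0.11500941365198003
scene 0.145 -1 71 [-0.0189  0.0009 -0.0165  0.0038 -0.0149  0.0065] 0.1450290400941771
scene 0.145 1 144 [ 0.0097 -0.0048  0.0114  0.0007  0.014   0.0061] 0.14523271821832684
top 0.095 -1 12 [-0.0216 -0.004  -0.0209  0.0025 -0.0192  0.006 ] 0.0983112997926695
top 0.095 1 6 [ 0.0136 -0.0013  0.0141  0.0024  0.0167  0.0049] 0.10443158421608834
top 0.115 -1 27 [-0.0202 -0.0046 -0.0186  0.0011 -0.0172  0.0056] 0.1157944320492823
top 0.115 1 14 [ 0.0119 -0.003   0.013   0.0029  0.0143  0.0064] 0.11570582299219145
top 0.145 -1 6 [-0.0176  0.0027 -0.0167  0.0053 -0.0156  0.0059] 0.1478933346261172
top 0.145 1 10 [0.0103 0.001  0.0114 0.0051 0.0126 0.0061] 0.14658485310226643
[ 0.5548 -0.2081]
t 5.35 shift cm [-3.2227  0.024   0.7704] twist 0.00024823655596667486 yang -10.485777093022246 F [-0.6424 -0.3576 -0.2332] w 0.03233292933655079 4.941351190209389 [ 0.5604 -0.1764  0.2677]
```

Emit:
play_rows(
  deltas=[
    [3.25,-1.6,0.09,0,0],
    [3.25,-3.3,0.09,0,0],
    [3.25,-3.3,0.09,0,0],
    [3.25,-3.3,0.09,1.5,0],
    [3.25,-3.3,0.09,3,0],
    [3.25,-3.3,0.09,4.5,0],
    [3.25,-3.3,0.09,5.5,0],
    [3.25,-3.3,0.09,5.5,0],
  ],
)

```text
time: 6.35
ee_pos: [0.5551, -0.2086, 0.2123]
tcp_rot: [[0.182, 0.983, -0.003], [0.983, -0.182, 0.001], [0.001, -0.003, -1.0]]
force: [0.6, 0.8, -0.5]
width: 0.0327
gripper_force: 4.9
```

```bash
python3 -c "
from h import *
to(.5548,-.2081,.19)"
```

```text
t 6.35 shift cm [ 0.0438 -0.0341  2.2289] twist 0.0005207490290334836 yang -10.470163278450846 F [ 0.5567  0.7559 -0.5   ] w 0.03272268444316364 4.941259324550629 [ 0.5551 -0.2086  0.2123]
```

Emit:
play_rows(
  deltas=[
    [3.25,0,0,0.8,0],
    [3.25,0,0,1.5,0],
    [3.25,0,0,2.0,0],
    [3.25,0,0,2.2,0],
    [3.25,0,0,2.3,0],
    [3.25,0,0,2.3,0],
  ],
)

```text
time: 7.1
ee_pos: [0.5559, -0.2092, 0.191]
tcp_rot: [[0.182, 0.983, 0.0], [0.983, -0.182, -0.0], [-0.0, 0.0, -1.0]]
force: [-0.3, -0.2, -1.3]
width: 0.0324
gripper_force: 4.9
```

Emit:
play_rows(
  deltas=[
    [3.25,0,0,0.1,0],
    [3.25,0,0,0.15,0],
    [3.25,0,0,0.15,0],
  ],
)

```text
time: 7.48
ee_pos: [0.5558, -0.2092, 0.1894]
tcp_rot: [[0.182, 0.983, -0.0], [0.983, -0.182, 0.0], [0.0, -0.0, -1.0]]
force: [-0.2, 0.9, -1.2]
width: 0.0323
gripper_force: 4.9
```

Emit:
play_rows(
  deltas=[
    [3.25,0,0,0.05,0],
    [3.25,0,0,0.1,0],
    [3.25,0,0,0.1,0],
  ],
)

```text
time: 7.85
ee_pos: [0.5558, -0.2092, 0.1883]
tcp_rot: [[0.182, 0.983, -0.0], [0.983, -0.182, 0.0], [0.0, -0.0, -1.0]]
force: [0.2, -0.5, -1.0]
width: 0.0322
gripper_force: 4.9
```

Emit:
play_rows(
  deltas=[
    [3.25,0,0,0.1,0],
    [3.25,0,0,0.2,0],
    [3.25,0,0,0.2,0],
  ],
)

```text
time: 8.22
ee_pos: [0.5557, -0.2091, 0.1862]
tcp_rot: [[0.182, 0.983, -0.0], [0.983, -0.182, 0.0], [0.0, -0.0, -1.0]]
force: [0.6, -0.1, -0.1]
width: 0.0327
gripper_force: 4.9
```

Emit:
play_rows(
  deltas=[
    [3.25,0,0,0.1,0],
    [3.25,0,0,0.1,0],
  ],
)

```text
time: 8.48
ee_pos: [0.5557, -0.2091, 0.1853]
tcp_rot: [[0.182, 0.983, -0.0], [0.983, -0.182, 0.0], [0.0, -0.0, -1.0]]
force: [0.2, 0.2, -0.8]
width: 0.0325
gripper_force: 4.9
```

Emit:
play_rows(
  deltas=[
    [3.25,0,0,0.1,0],
    [3.25,0,0,0.1,0],
  ],
)

```text
time: 8.72
ee_pos: [0.5557, -0.2091, 0.1843]
tcp_rot: [[0.182, 0.983, -0.0], [0.983, -0.182, 0.0], [0.0, -0.0, -1.0]]
force: [-0.2, -0.4, -0.4]
width: 0.0329
gripper_force: 4.9
```

Emit:
play_rows(
  deltas=[
    [3.25,0,0,0.1,0],
    [3.25,0,0,0.1,0],
  ],
)

```text
time: 8.98
ee_pos: [0.5558, -0.2091, 0.1833]
tcp_rot: [[0.182, 0.983, -0.0], [0.983, -0.182, 0.0], [0.0, -0.0, -1.0]]
force: [0.3, -0.9, -1.1]
width: 0.0329
gripper_force: 4.9
```

Emit:
play_rows(
  deltas=[
    [3.25,0,0,0.1,0],
    [3.25,0,0,0.1,0],
  ],
)

```text
time: 9.22
ee_pos: [0.5557, -0.2091, 0.1822]
tcp_rot: [[0.182, 0.983, -0.0], [0.983, -0.182, 0.0], [0.0, -0.0, -1.0]]
force: [-0.5, 0.4, -0.4]
width: 0.0328
gripper_force: 4.9
```

Emit:
play_rows(
  deltas=[
    [3.25,0,0,0.1,0],
    [3.25,0,0,0.1,0],
  ],
)

```text
time: 9.48
ee_pos: [0.5559, -0.2092, 0.1815]
tcp_rot: [[0.182, 0.983, 0.0], [0.983, -0.182, -0.0], [-0.0, 0.0, -1.0]]
force: [0.3, 0.2, 0.1]
width: 0.0327
gripper_force: 4.9
```

Emit:
play_rows(
  deltas=[
    [3.25,0,0,0.05,0],
    [3.25,0,0,0.05,0],
    [3.25,0,0,0.05,0],
  ],
)

```text
time: 9.85
ee_pos: [0.5561, -0.2093, 0.1814]
tcp_rot: [[0.182, 0.983, 0.001], [0.983, -0.182, -0.0], [-0.0, 0.001, -1.0]]
force: [-0.6, 0.5, 4.0]
width: 0.0327
gripper_force: 5.2
```

Emit:
play_rows(
  deltas=[
    [3.25,0,0,0.1,0],
    [3.25,0,0,0.1,0],
  ],
)

```text
time: 10.1
ee_pos: [0.5565, -0.2095, 0.181]
tcp_rot: [[0.182, 0.983, 0.002], [0.983, -0.182, -0.001], [-0.001, 0.002, -1.0]]
force: [-1.2, 0.6, 6.3]
width: 0.0325
gripper_force: 4.7
```

Emit:
play_rows(
  deltas=[
    [3.25,0,0,-0.25,0],
    [3.25,0,0,-0.25,0],
    [3.15,0,0,-0.25,0],
    [3.1,0,0,-0.25,0],
    [3.05,0,0,-0.25,0],
    [3.05,0,0,-0.25,0],
  ],
  squeeze=20,
)

```text
time: 10.85
ee_pos: [0.5558, -0.2091, 0.1823]
tcp_rot: [[0.182, 0.983, -0.0], [0.983, -0.182, 0.0], [0.0, -0.0, -1.0]]
force: [-0.2, -1.3, 0.3]
width: 0.0306
gripper_force: 6.4
```

Emit:
play_rows(
  deltas=[
    [3.0,0,0,0,0],
    [2.95,0,0,0,0],
    [2.9,0,0,0,0],
    [2.8,0,0,0,0],
    [2.7,0,0,0,0],
    [2.7,0,0,0,0],
  ],
)

```text
time: 11.6
ee_pos: [0.5561, -0.2092, 0.1825]
tcp_rot: [[0.182, 0.983, 0.001], [0.983, -0.182, -0.0], [-0.0, 0.001, -1.0]]
force: [1.1, 0.5, -1.3]
width: 0.0301
gripper_force: 19.9
```

Emit:
play_rows(
  deltas=[
    [2.7,0,0,0,0],
    [2.7,0,0,0,0],
  ],
  squeeze=30,
)

```text
time: 11.85
ee_pos: [0.556, -0.2092, 0.1826]
tcp_rot: [[0.182, 0.983, 0.001], [0.983, -0.182, -0.0], [-0.0, 0.001, -1.0]]
force: [1.1, -0.1, -0.7]
width: 0.0294
gripper_force: 31.6
```

Emit:
play_rows(
  deltas=[
    [2.7,0,0,0,0],
    [2.7,0,0,0,0],
    [2.7,0,0,-0.3,0],
    [2.7,0,0,-0.8,0],
    [2.7,0,0,-1.3,0],
    [2.7,0,0,-1.8,0],
    [2.7,0,0,-2.3,0],
    [2.7,0,0,-2.3,0],
  ],
  squeeze=37,
)

```text
time: 12.85
ee_pos: [0.5564, -0.2094, 0.2067]
tcp_rot: [[0.182, 0.983, 0.002], [0.983, -0.182, -0.001], [-0.0, 0.002, -1.0]]
force: [-1.0, 0.6, 0.9]
width: 0.0291
gripper_force: 36.4
```

Emit:
play_rows(
  deltas=[
    [2.7,0,0,-1,0],
    [2.7,0,0,-2.5,0],
    [2.7,0,0,-4.5,0],
    [2.7,0,0,-6.5,0],
    [2.7,0,0,-8.5,0],
    [2.7,0,0,-9.3,0],
    [2.7,0,0,-9.3,0],
    [2.7,0,0,-9.3,0],
  ],
)

```text
time: 13.85
ee_pos: [0.5553, -0.2089, 0.2974]
tcp_rot: [[0.182, 0.983, -0.002], [0.983, -0.182, 0.001], [0.0, -0.002, -1.0]]
force: [0.0, 0.0, -0.9]
width: 0.0292
gripper_force: 36.7
```

```bash
cat >> h.py <<'E'
def look(k,cx,cy,boxes,zmin=.05):
    ims=[]
    for n in("top","scene"):
        im,d=imaging.camera(n);np.save(f"{n}{k}d.npy",d);np.save(f"{n}{k}i.npy",im);W=cloud(n,d)
        a,b=boxes[n];ims.append(cv2.resize(im[b:b+90,a:a+80,::-1],(400,450),interpolation=cv2.INTER_CUBIC))
        i=im.astype(int);r,g,b=[i[...,j] for j in range(3)]
        t=(g>1.4*r)&(b>1.3*r)&(abs(g-b)<40)&(np.hypot(W[...,0]-cx,W[...,1]-cy)<.05)&(W[...,2]>zmin)
        if t.sum()>3:
            v,u=np.nonzero(t);print(n,"bead",t.sum(),W[t].min(0),np.median(W[t],0),W[t].max(0),"uv",u.min(),u.max(),v.min(),v.max())
    cv2.imwrite(f"pics/p{k}.png",np.hstack(ims))
E
python3 - <<'E'
from h import *
s=read_state();to(.5361,.1143,.25)
look(2,s["ee_pos"][0],s["ee_pos"][1],{"top":(390,220),"scene":(170,190)})
E
```

```text
t 13.85 shift cm [31.432  -7.7594  4.7711] twist 0.00025158201575104297 yang -10.485585412296071 F [ 0.0181  0.0441 -0.8797] w 0.02915631421062606 36.688392162323 [ 0.5553 -0.2089  0.2974]
top bead 96 [ 0.5429 -0.2194  0.1332] [ 0.5562 -0.2032  0.1391] [ 0.568  -0.1719  0.3544] uv 436 456 236 258
scene bead 270 [ 0.5373 -0.2406  0.1328] [ 0.58   -0.2008  0.3328] [ 0.6034 -0.1722  0.4753] uv 148 203 23 241
```

View pics/p2.png

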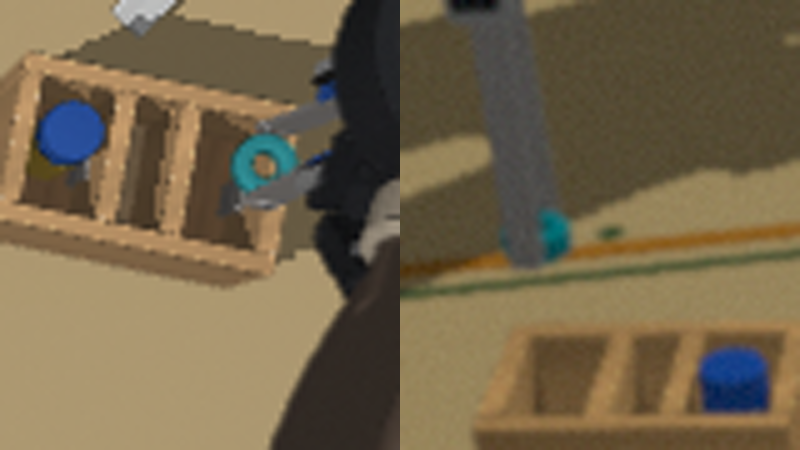

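The bead is held clear; in the top crop its hole is at (264,163), full pixel (442.8,252.6), between the toes. The scene crop shows it just above the toes' ends at (540,240).

```bash
cat >> h.py <<'E'
def beadc(im,c,rad=14):
    i=im.astype(int);r,g,b=[i[...,j] for j in range(3)]
    t=((g>1.3*r)&(b>1.2*r)&(abs(g-b)<45)&(g>60))
    v,u=np.nonzero(t);k=np.hypot(u-c[0],v-c[1])<rad;u,v=u[k],v[k]
    h=cv2.convexHull(np.c_[u,v].astype(np.float32));(e,ax,an)=cv2.fitEllipse(h);cc=cv2.minEnclosingCircle(h)
    return len(u),e,ax,cc
def stemtop(im,d,n):
    W=cloud(n,d);return W
E
python3 - <<'E'
from h import *
im=np.load("top2i.npy");d=np.load("top2d.npy");W=cloud("top",d)
n,e,ax,cc=beadc(im,(442.8,252.6));print(n,e,ax,cc)
for z in(.137,.142): print(z,onz("top",[e,[442.8,252.6]],z))
u0,v0=442,252
m=W[v0-8:v0+9,u0-8:u0+9,2];print(np.sort(m[(m>.12)&(m<.16)])[::8])
# stem in original top image
im0=np.load("top0i.npy");W0=cloud("top",np.load("top0d.npy"))
i=im0.astype(int)
sm=(np.hypot(W0[...,0]-.5355,W0[...,1]-.1143)<.03)&(i[...,0]-i[...,2]>45)
v,u=np.nonzero(sm);print(np.c_[u,v,(W0[sm]*1000).astype(int)].tolist())
# disc white ellipse
wm=(i.min(-1)>110);lab=cv2.connectedComponents(wm.astype(np.uint8))[1];k=lab[266,268];v,u=np.nonzero(lab==k)
h=cv2.convexHull(np.c_[u,v].astype(np.float32));e=cv2.fitEllipse(h);print(len(u),e,onz("top",[e[0]],.012))
cv2.imwrite("pics/lamp.png",cv2.resize(im0[240:290,250:310,::-1],None,fx=8,fy=8,interpolation=cv2.INTER_CUBIC))
E
```

```text
95 (447.39141845703125, 254.47323608398438) (14.504993438720703, 24.68312644958496) ((445.5, 252.5), 9.823541641235352)
0.137 [[ 0.5516 -0.2169  0.137 ]
 [ 0.5548 -0.2085  0.137 ]]
0.142 [[ 0.551  -0.2155  0.142 ]
 [ 0.5542 -0.2072  0.142 ]]
[0.132  0.135  0.1367 0.1374 0.1381 0.1384 0.1387 0.1391 0.1395 0.1399
 0.1404 0.141  0.1422 0.146  0.1491 0.1533]
[[271, 262, 537, 115, 59], [272, 262, 537, 113, 61], [273, 262, 537, 111, 59], [271, 263, 535, 115, 59], [272, 263, 534, 112, 62], [273, 263, 535, 111, 60], [272, 264, 533, 113, 59], [273, 264, 533, 111, 58], [273, 265, 532, 112, 44]]
612 ((273.35272216796875, 265.4647521972656), (28.492517471313477, 29.67300796508789), 158.76071166992188) [[0.5344 0.1148 0.012 ]]
```

View pics/lamp.png

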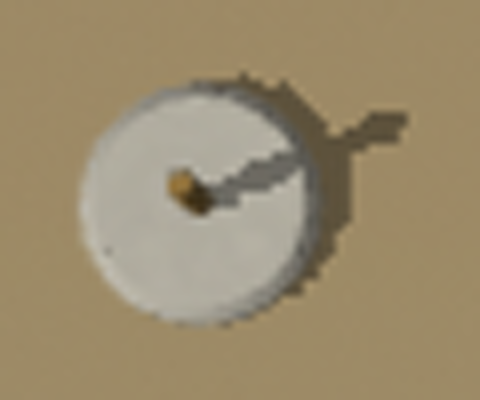

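The crop shows the disc's centre at about (193,207) and the stem's tip at (181,184), full pixel about (272.2,262.5).

```bash
python3 - <<'E'
from h import *
b=onz("top",[[442.4,252.2]],.1385)[0];s=onz("top",[[272.2,262.5]],.0615)[0];print("bead",b,"stem",s)
t=s-b+read_state()["ee_pos"];print("from top",t[:2])
W=cloud("scene",np.load("scene0d.npy"));im=np.load("scene0i.npy").astype(int)
m=(np.hypot(W[...,0]-.5355,W[...,1]-.1143)<.03)&(W[...,2]>.028)
v,u=np.nonzero(m);print("scene stem uv",u.min(),u.max(),v.min(),v.max(),W[m].mean(0))
for r in np.unique(v): print(r,u[v==r].mean(),W[m][v==r].mean(0))
to(t[0],t[1],.2974)
E
```

```text
bead [ 0.5554 -0.2074  0.1385] stem [0.536  0.1126 0.0615]
from top [0.5359 0.111 ]
scene stem uv 369 372 247 263 [0.5378 0.1139 0.0468]
247 371.0 [0.5315 0.1159 0.0623]
248 371.0 [0.5372 0.114  0.0636]
249 371.0 [0.5378 0.1139 0.0617]
250 371.0 [0.5374 0.1142 0.0591]
251 370.5 [0.5365 0.1137 0.0563]
252 370.5 [0.5389 0.1129 0.0557]
253 370.5 [0.5381 0.1134 0.0528]
254 370.5 [0.5377 0.1137 0.0502]
255 370.5 [0.5375 0.1139 0.0477]
256 370.5 [0.5387 0.1136 0.0462]
257 370.5 [0.5385 0.1138 0.0436]
258 370.5 [0.5375 0.1143 0.0407]
259 370.5 [0.5385 0.1141 0.0389]
260 370.5 [0.5379 0.1145 0.0361]
261 370.5 [0.538  0.1146 0.0338]
262 370.0 [0.5367 0.1141 0.0307]
263 370.0 [0.5389 0.1135 0.0298]
t 13.95 shift cm [31.1084 -7.7258  0.0104] twist 0.0002733740619577074 yang -10.484336820021475 F [ 0.5084  1.1065 -0.795 ] w 0.02887094879794226 36.68803811073303 [ 0.5553 -0.2089  0.2971]
```

Emit:
play_rows(
  deltas=[
    [2.7,3,-0.7,0,0],
    [2.7,8,-2,0,0],
    [2.7,13,-3.2,0,0],
    [2.7,18,-4.5,0,0],
    [2.7,23,-5.7,0,0],
    [2.7,28,-7,0,0],
    [2.7,31.1,-7.73,0,0],
    [2.7,31.1,-7.73,0,0],
  ],
)

```text
time: 14.95
ee_pos: [0.5357, 0.1127, 0.2976]
tcp_rot: [[0.178, 0.984, -0.001], [0.984, -0.178, 0.0], [-0.0, -0.001, -1.0]]
force: [0.0, 0.2, -0.4]
width: 0.0292
gripper_force: 36.7
```

Emit:
play_rows(
  deltas=[
    [2.7,0,0,1.5,0],
    [2.7,0,0,3,0],
    [2.7,0,0,4.5,0],
    [2.7,0,0,5.5,0],
    [2.7,0,0,5.5,0],
    [2.7,0,0,5.5,0],
  ],
)

```text
time: 15.7
ee_pos: [0.5368, 0.1107, 0.2437]
tcp_rot: [[0.182, 0.983, 0.001], [0.983, -0.182, 0.0], [0.0, 0.001, -1.0]]
force: [0.6, 0.3, -1.0]
width: 0.0292
gripper_force: 36.7
```

```bash
python3 - <<'E'
from h import *
s=read_state();to(.5359,.111,.2374)
look(3,.536,.1126,{"top":(235,220),"scene":(330,190)})
E
```

```text
t 15.7 shift cm [ 0.0169 -0.0958  0.6333] twist 7.861070955783287e-05 yang -10.495495938117807 F [ 0.5818  0.2838 -0.9883] w 0.029216892357653495 36.71187222003937 [0.5368 0.1107 0.2437]
scene bead 147 [0.517  0.0741 0.0819] [0.5585 0.1024 0.3004] [0.5858 0.1438 0.4141] uv 358 406 59 242
```

View pics/p3.png

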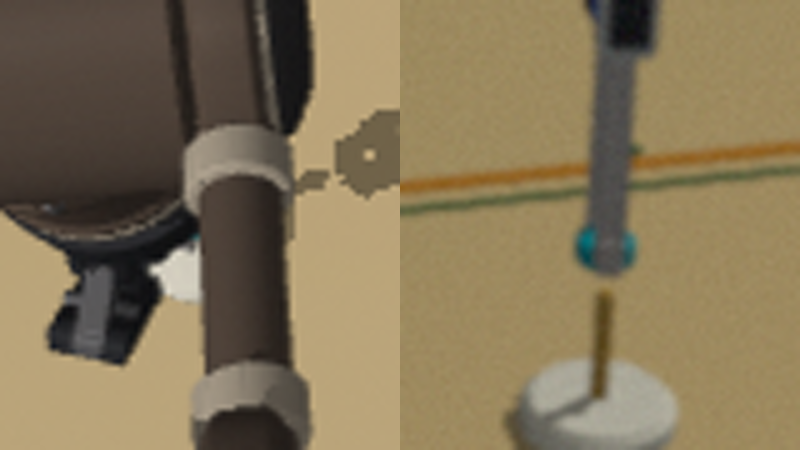

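The top view is blocked by the arm. The scene crop shows the bead centred at crop x≈605, just above the stem tip at (604,295), so it is laterally close. I'll refine sub-pixel.

Emit:
play_rows(
  deltas=[
    [2.7,0,0,0,0],
    [2.7,0,0,0,0],
  ],
)

```text
time: 16.05
ee_pos: [0.5366, 0.1108, 0.2438]
tcp_rot: [[0.182, 0.983, 0.001], [0.983, -0.182, 0.0], [0.0, 0.001, -1.0]]
force: [0.7, -0.4, -0.6]
width: 0.0292
gripper_force: 36.7
```

```bash
cat >> h.py <<'E'
def proj(n,P):
    c=imaging.get_calibration(n);K=np.array(c["K"]);q=(np.array(P)-c["position"])@np.array(c["rotation"]);q=np.c_[q[:,0]/-q[:,2],q[:,1]/q[:,2]]  # right, down
    r=(q**2).sum(1,keepdims=True);q=q*(1+c["k1"]*r);return np.c_[q[:,0]*K[0,0]+K[0,2],q[:,1]*K[1,1]+K[1,2]]
E
python3 - <<'E'
from h import *
to(.5359,.111,.2374)
im,d=imaging.camera("scene");np.save("scene4i.npy",im);I=im.astype(float)
print(finder.boxes_of("bead_mid","scene")[:1])
t=np.minimum(I[...,1],I[...,2])-I[...,0]
def edges(row,a,b,lvl):
    x=np.arange(a,b,.05);p=np.interp(x,np.arange(640),row);k=np.nonzero(p>lvl)[0];return (x[k[0]],x[k[-1]]) if len(k) else None
for v in range(234,248):
    r=t[v];print(v,r[360:382].astype(int),edges(r,360,382,18))
br=I[...,0]-I[...,2]
for v in range(246,268): print(v,br[v,363:379].astype(int))
s=read_state()["ee_pos"]
print(proj("scene",[[.536,.1126,.082],[.536,.1126,.0615],[.537,.1126,.082],[.536,.1136,.082],[.536,.1126,.083],[.536,.1126,.03]]))
E
```

```text
t 16.05 shift cm [ 0.0091 -0.0695  0.6372] twist 0.0004243165559661143 yang -10.475688452165615 F [ 0.7391 -0.4032 -0.6292] w 0.029228059873355715 36.71212077140808 [0.5366 0.1108 0.2438]
[{'location': [343.9, 321.0], 'p': 0.71}]
234 [-66 -65 -64 -65 -65 -61 -44 -13   2   0  -6  -3  -3  -3 -15 -44 -58 -63
 -63 -64 -62 -62] None
235 [-64 -61 -64 -66 -60 -49 -19  13  24   8  -7  -4  -5  -4 -13 -33 -54 -62
 -65 -63 -62 -65] (np.float64(367.5000000000017), np.float64(368.3500000000019))
236 [-62 -63 -62 -62 -53 -24  24  61  51  18  -3  -7  -5  -3   4  -1 -22 -51
 -65 -61 -60 -62] (np.float64(365.90000000000134), np.float64(368.95000000000203))
237 [-61 -62 -63 -61 -44  10  72 104  68  19  -1  -3  -5   0  15  43  21 -28
 -59 -64 -64 -63] (np.float64(365.15000000000117), np.float64(376.05000000000365))
238 [-61 -63 -64 -59 -41  18  86  98  60  10  -5  -6  -5  -2  16  51  44 -16
 -58 -64 -63 -63] (np.float64(365.00000000000114), np.float64(376.40000000000373))
239 [-62 -62 -64 -59 -41  12  73  84  46   7  -5  -6  -5  -4  19  59  47 -19
 -58 -62 -61 -62] (np.float64(365.10000000000116), np.f
[... 1617 characters left out ...]
56 53 58 59 59 65 63 65 64 61 62]
258 [64 61 66 65 63 59 55 62 62 61 62 64 62 63 64 64]
259 [63 62 62 63 62 56 56 58 61 61 64 65 63 63 61 63]
260 [63 62 62 59 58 54 55 61 60 63 64 63 61 62 64 61]
261 [53 52 48 46 43 43 51 63 56 56 54 57 57 63 64 61]
262 [31 27 26 25 26 31 45 56 46 35 34 36 40 47 56 64]
263 [20 18 18 19 21 27 47 55 35 26 20 20 24 24 37 47]
264 [17 17 18 17 19 28 46 49 34 25 20 16 16 18 20 29]
265 [19 16 18 19 19 30 50 50 35 28 18 17 19 18 17 18]
266 [17 17 16 15 17 33 53 51 36 27 18 17 18 16 17 16]
267 [17 18 17 20 21 35 56 47 28 21 20 17 17 16 17 17]
[[370.6742 239.6309]
 [370.056  248.6945]
 [370.8318 239.8879]
 [371.1698 239.5763]
 [370.7046 239.183 ]
 [369.1268 262.1932]]
```

```bash
python3 - <<'E'
from h import *
A=np.load("scene4i.npy").astype(float);B=np.load("scene0i.npy").astype(float)
for nm,I in(("now",A),("start",B)):
    print(nm)
    for v in range(247,263):
        w=np.abs(I[v,363:379]-np.median(I[v,np.r_[356:364,379:386]],axis=0)).sum(-1)
        if v in(248,252,256,260): print(v,w.astype(int))
        w=np.clip(w-25,0,None);print(v,round((w*np.arange(363,379)).sum()/w.sum(),2),end=" ")
    print()
for v in range(236,246):
    w=np.abs(A[v,358:384]-np.median(A[v,np.r_[348:358,384:392]],axis=0)).sum(-1)
    x=np.arange(0,25,.02);p=np.interp(x,np.arange(26),w);k=np.nonzero(p>85)[0];print(v,w.astype(int)[4:22],358+x[k[0]],358+x[k[-1]],358+(x[k[0]]+x[k[-1]])/2)
E
```

```text
now
247 370.75 248 [  3   6   3   2   1  26  67 102  95  46  15   6   2   7   5   6]
248 370.32 249 370.42 250 370.3 251 370.34 252 [  4   3   0   0   9  58 144 197 190  90   8   2   3   5   7   2]
252 370.2 253 370.19 254 370.11 255 370.12 256 [  9  10   6   3   3  57 158 202 168  78  10  10   2   4   3   6]
256 370.1 257 370.01 258 369.94 259 369.92 260 [  1   3   1   9  12  90 180 199 141  60   4   1   5   7   5   4]
260 369.82 261 369.6 262 368.75 
start
247 nan 248 [ 7  5  1  6  5 28 69 98 82 46 15  5  4  4  2  2]
248 370.25 249 370.34 250 370.36 251 370.36 252 [  9   7   6   7   7  47 149 193 174  91  10   7   1   3   6   6]
252 370.21 253 370.1 254 370.13 255 370.12 256 [  8   4   4   2   4  56 172 192 151  70   2   6  10   1   7   7]
256 370.01 257 370.06 258 369.96 259 369.9 260 [  1   4   2   2   7  90 178 193 135  55   7   5   4   1   3   4]
260 369.79 261 369.53 262 368.78 
236 [  6   5  22  88 164 180 165 162 166 162 166 163 158  95  49  14  13   5] 364.96 375.2 370.08
237 [  4   6  48 104 169 198 165 152 163 157 150 156 143 138  95  40   6   1] 364.68 376.18 370.43
238 [  4  11  51 141 191 192 156 157 158 142 119 138 135 149 120  51  16   2] 364.38 376.5 370.44
239 [  1   9  55 157 206 201 166 163 165 149 151 137 136 162 135  56   7   4] 364.3 376.62 370.46
240 [  4   3  61 163 238 228 181 173 157 156 150 166 160 157 126  53  11   4] 364.24 376.56 370.4
241 [  8   5  50 146 225 225 205 179 172 159 153 167 173 186 134  49   5   3] 364.38 376.56 370.47
242 [  1  11  41  99 169 210 211 173 158 153 165 169 173 179 102  43   5   5] 364.76 376.28 370.52
243 [  4   1  13  31  80 132 170 177 167 178 178 164 154 116  56  14   4   5] 366.1 375.5 370.8
244 [ 10   4   3   3  17  45  70 121 139 152 149 124  88  41  16   7   3   1] 368.3 374.06 371.18
245 [ 7  3 10 10  2  8 21 59 73 82 86 73 33 12 15  8  0  5] 371.76 372.06 371.91<stdin>:8: RuntimeWarning: invalid value encountered in scalar divide
```

```bash
python3 - <<'E'
from h import *
I=np.load("top0i.npy").astype(int)
for ch in(0,2):
    print("ch",ch)
    for v in range(258,271): print(v,I[v,266:282,ch])
for p in ([.536,.1126],[.535,.1136],[.5344,.1148]): print(p,proj("top",[p+[.0615],p+[.012]]).ravel())
J=np.load("top2i.npy").astype(int)
print("bead R")
for v in range(243,262): print(v,J[v,432:454,0])
print("bead G")
for v in range(243,262): print(v,J[v,432:454,1])
# disc bottom edge etc
g=I.sum(-1)
print(g[245:288,273]);print(g[266,254:296])
E
```

```text
ch 0
258 [177 177 175 175 176 175 175 175 177 176 175 175 175 175 177 178]
259 [177 176 175 174 176 175 175 175 175 175 175 175 176 177 177 177]
260 [176 176 175 176 175 175 176 176 175 173 175 176 177 179 170 109]
261 [175 175 175 176 172 146 141 124 175 174 175 175 178 172 110 109]
262 [174 175 176 178 173 146 148 141 108 174 175 169 110 110 109 109]
263 [175 175 176 177 174 148 146 128  65  80 110 109 109 108 108 108]
264 [175 175 176 177 174 142 114  79  62  64  88 109 109 122 177 177]
265 [175 175 175 177 179 175 140  82  64  62  77 110 110 121 178 176]
266 [175 175 174 177 177 178 173 142 101  82 153 178 178 178 177 176]
267 [174 173 173 176 177 176 176 175 174 175 177 178 178 178 176 176]
268 [174 175 176 175 177 175 176 175 174 175 175 176 177 177 177 176]
269 [175 176 177 177 177 177 175 175 176 175 175 175 175 178 180 180]
270 [175 178 179 178 177 177 175 176 175 175 177 176 176 178 180 181]
ch 2
258 [160 160 158 157 158 158 158 159 160 159 158 158 159 160 161 161]
259 [160 159 157 157 158 158 158 159 158 157 157 158 159 160 160 160]
260 [159 158 158 157 158 158 159 159 158
[... 4095 characters left out ...]
8 110  99  99  95  94  92  92  93  92  92  92  93
  93  58  33  29]
259 [ 65  64  57  56  65  67 107  96  98  94  92  91  93  91  91  91  91  92
  91  52  30  28]
260 [ 65  64  56  55  65  67 104 110 108 123 141 125 104 100  92  90  90  90
  90  43  25  28]
261 [ 66  63  57  56  68 123 100  99  93  92  92  73  96 125 151 101  90  91
  91  62  34  23]
[395 395 396 397 397 375 368 487 520 510 508 508 513 506 506 507 326 315
 283 174 181 394 503 502 504 505 506 506 504 504 504 508 512 499 487 402
 399 397 398 397 397 397 397]
[396 395 395 396 394 423 535 525 507 506 505 506 504 503 501 509 509 511
 496 394 247 207 431 513 514 512 510 506 506 507 508 512 510 488 339 268
 248 235 236 264 395 397]
```

Emit:
play_rows(
  deltas=[
    [2.7,0.06,0.01,0.4,0],
    [2.7,0.06,0.01,0.8,0],
    [2.7,0.06,0.01,1.1,0],
    [2.7,0.06,0.01,1.1,0],
    [2.7,0.06,0.01,1.1,0],
  ],
)

```text
time: 16.77
ee_pos: [0.5367, 0.1113, 0.2324]
tcp_rot: [[0.182, 0.983, 0.0], [0.983, -0.182, 0.0], [0.0, 0.0, -1.0]]
force: [-0.0, -0.1, -1.5]
width: 0.029
gripper_force: 36.7
```

```bash
python3 - <<'E'
from h import *
to(.5368,.1114,.2285)
im,d=imaging.camera("scene");np.save("scene5i.npy",im)
a=cv2.resize(im[215:275,330:410,::-1],(800,600),interpolation=cv2.INTER_CUBIC);cv2.imwrite("pics/p5.png",a)
E
```

```text
t 16.775 shift cm [0.0142 0.0094 0.3891] twist 0.0002785153417281289 yang -10.484042246389334 F [-0.001  -0.1016 -1.5313] w 0.029021641539931815 36.71069025993347 [0.5367 0.1113 0.2324]
```

View pics/p5.png

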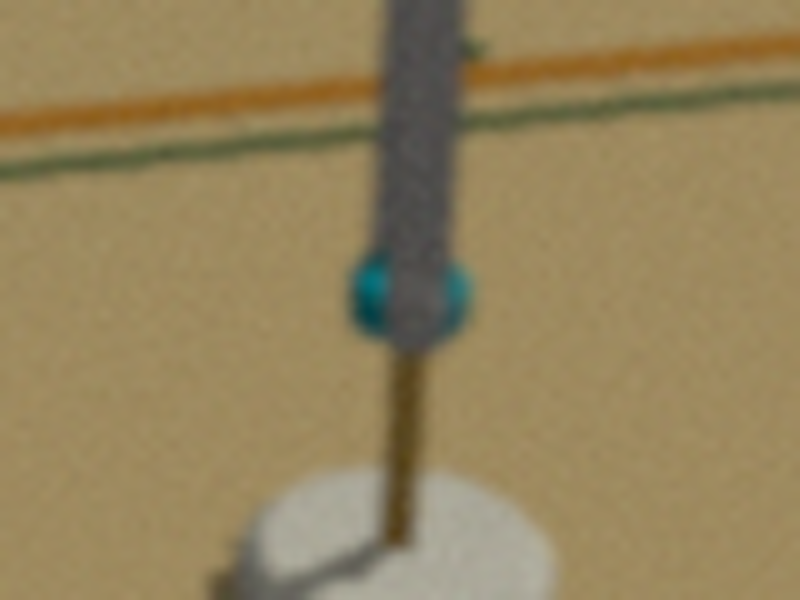

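The crop shows the bead centred at (411,297) on the extrapolated stem axis (408,350 → 411). I'll feel downwards.

Emit:
play_rows(
  deltas=[
    [2.7,0,0,0.1,0],
    [2.7,0,0,0.2,0],
    [2.7,0,0,0.3,0],
    [2.7,0,0,0.3,0],
  ],
)

```text
time: 17.32
ee_pos: [0.5365, 0.1113, 0.2292]
tcp_rot: [[0.182, 0.983, -0.0], [0.983, -0.182, 0.0], [-0.0, -0.0, -1.0]]
force: [0.1, 0.3, -0.6]
width: 0.0291
gripper_force: 36.7
```

Emit:
play_rows(
  deltas=[
    [2.7,0,0,0.1,0],
    [2.7,0,0,0.15,0],
    [2.7,0,0,0.15,0],
  ],
)

```text
time: 17.7
ee_pos: [0.5365, 0.1113, 0.2278]
tcp_rot: [[0.182, 0.983, -0.0], [0.983, -0.182, -0.0], [-0.0, -0.0, -1.0]]
force: [0.2, 0.3, -0.6]
width: 0.0291
gripper_force: 36.7
```

Emit:
play_rows(
  deltas=[
    [2.7,0,0,0.1,0],
    [2.7,0,0,0.15,0],
    [2.7,0,0,0.15,0],
  ],
)

```text
time: 18.08
ee_pos: [0.5366, 0.1113, 0.2263]
tcp_rot: [[0.182, 0.983, -0.0], [0.983, -0.182, -0.0], [-0.0, -0.0, -1.0]]
force: [-0.5, -0.2, -1.0]
width: 0.0293
gripper_force: 36.7
```

Emit:
play_rows(
  deltas=[
    [2.7,0,0,0.1,0],
    [2.7,0,0,0.2,0],
    [2.7,0,0,0.2,0],
  ],
)

```text
time: 18.45
ee_pos: [0.5365, 0.1113, 0.2242]
tcp_rot: [[0.182, 0.983, -0.0], [0.983, -0.182, -0.0], [-0.0, -0.0, -1.0]]
force: [0.1, 0.5, -0.2]
width: 0.0291
gripper_force: 36.7
```

Emit:
play_rows(
  deltas=[
    [2.7,0,0,0.1,0],
    [2.7,0,0,0.2,0],
    [2.7,0,0,0.2,0],
  ],
)

```text
time: 18.82
ee_pos: [0.5365, 0.1113, 0.2222]
tcp_rot: [[0.182, 0.983, -0.0], [0.983, -0.182, -0.0], [-0.0, -0.0, -1.0]]
force: [0.6, -0.2, -0.7]
width: 0.0294
gripper_force: 36.7
```

Emit:
play_rows(
  deltas=[
    [2.7,0,0,0.15,0],
    [2.7,0,0,0.3,0],
    [2.7,0,0,0.3,0],
  ],
)

```text
time: 19.2
ee_pos: [0.5365, 0.1113, 0.2192]
tcp_rot: [[0.182, 0.983, -0.0], [0.983, -0.182, -0.0], [-0.0, -0.0, -1.0]]
force: [-0.5, -0.3, -0.2]
width: 0.0297
gripper_force: 36.7
```

Emit:
play_rows(
  deltas=[
    [2.7,0,0,0.5,0],
    [2.7,0,0,1.0,0],
    [2.7,0,0,1.5,0],
    [2.7,0,0,2.0,0],
    [2.7,0,0,2.5,0],
    [2.7,0,0,3.0,0],
    [2.7,0,0,3.4,0],
    [2.7,0,0,3.4,0],
  ],
)

```text
time: 20.2
ee_pos: [0.5363, 0.1112, 0.1849]
tcp_rot: [[0.182, 0.983, -0.001], [0.983, -0.182, -0.0], [-0.0, -0.001, -1.0]]
force: [-0.3, -0.3, -0.2]
width: 0.0289
gripper_force: 36.7
```

Emit:
play_rows(
  deltas=[
    [2.7,0,0,0.1,0],
    [2.7,0,0,0.25,0],
    [2.7,0,0,0.25,0],
  ],
)

```text
time: 20.58
ee_pos: [0.5366, 0.1113, 0.1829]
tcp_rot: [[0.182, 0.983, -0.0], [0.983, -0.182, -0.0], [-0.0, -0.0, -1.0]]
force: [-0.1, 0.3, -0.4]
width: 0.0291
gripper_force: 36.7
```

Emit:
play_rows(
  deltas=[
    [2.7,0,0,0.1,0],
    [2.7,0,0,0.15,0],
    [2.7,0,0,0.15,0],
  ],
)

```text
time: 20.95
ee_pos: [0.5365, 0.1113, 0.1813]
tcp_rot: [[0.182, 0.983, -0.0], [0.983, -0.182, -0.0], [-0.0, -0.0, -1.0]]
force: [-0.5, 0.2, -0.4]
width: 0.0291
gripper_force: 36.7
```

Emit:
play_rows(
  deltas=[
    [2.7,0,0,0.1,0],
    [2.7,0,0,0.1,0],
  ],
)

```text
time: 21.2
ee_pos: [0.5365, 0.1113, 0.1803]
tcp_rot: [[0.182, 0.983, -0.0], [0.983, -0.182, -0.0], [-0.0, -0.0, -1.0]]
force: [0.2, -0.9, -0.3]
width: 0.0291
gripper_force: 36.7
```

Emit:
play_rows(
  deltas=[
    [2.7,0,0,0.1,0],
    [2.7,0,0,0.1,0],
  ],
)

```text
time: 21.45
ee_pos: [0.5368, 0.1113, 0.1795]
tcp_rot: [[0.182, 0.983, 0.0], [0.983, -0.182, -0.0], [0.0, 0.0, -1.0]]
force: [0.2, 0.2, -0.9]
width: 0.0291
gripper_force: 36.4
```

Emit:
play_rows(
  deltas=[
    [2.7,0,0,0.05,0],
    [2.7,0,0,0.05,0],
  ],
)

```text
time: 21.7
ee_pos: [0.5368, 0.1113, 0.1792]
tcp_rot: [[0.182, 0.983, 0.0], [0.983, -0.182, -0.0], [0.0, 0.0, -1.0]]
force: [0.2, -0.3, 2.7]
width: 0.0295
gripper_force: 36.5
```

Emit:
play_rows(
  deltas=[
    [2.9,0,0,0,0],
    [2.95,0,0,0,0],
    [3.0,0,0,0,0],
    [3.1,0,0,0,0],
    [3.2,0,0,0,0],
    [3.25,0,0,0,0],
    [3.25,0,0,0,0],
  ],
  squeeze=20,
)

```text
time: 22.58
ee_pos: [0.5366, 0.1113, 0.1789]
tcp_rot: [[0.182, 0.983, -0.0], [0.983, -0.182, -0.0], [-0.0, -0.0, -1.0]]
force: [-0.8, 0.2, -0.8]
width: 0.0325
gripper_force: 5.0
```

```bash
python3 - <<'E'
from h import *
to(.5368,.1114,.25)
im,d=imaging.camera("scene");np.save("scene6i.npy",im)
a=cv2.resize(im[225:285,330:410,::-1],(800,600),interpolation=cv2.INTER_CUBIC);cv2.imwrite("pics/p6.png",a)
E
```

```text
t 22.575 shift cm [ 0.0156  0.0185 -7.1137] twist 0.00028295682060027404 yang -10.483787768395164 F [-0.7613  0.2153 -0.7623] w 0.03252549522558286 4.974923729896545 [0.5366 0.1113 0.1789]
```

View pics/p6.png

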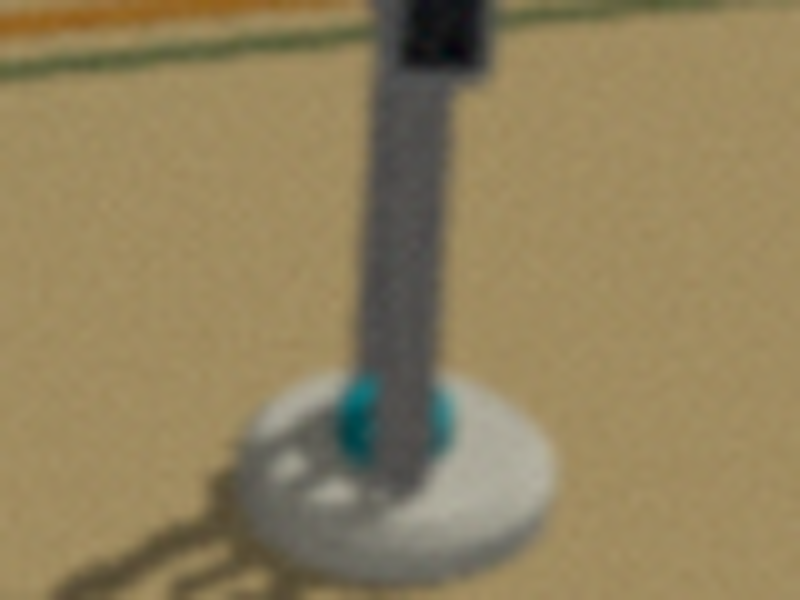

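The bead rests on the disc around the stem (crop ~(395,420)), with the toes open around it. Lifting off.

Emit:
play_rows(
  deltas=[
    [3.25,0,0,-0.3,0],
    [3.25,0,0,-1,0],
    [3.25,0,0,-2,0],
    [3.25,0,0,-4,0],
    [3.25,0,0,-6.5,0],
    [3.25,0,0,-9,0],
    [3.25,0,0,-11.5,0],
    [3.25,0,0,-12,0],
  ],
)

```text
time: 23.62
ee_pos: [0.5379, 0.1115, 0.3018]
tcp_rot: [[0.182, 0.983, 0.005], [0.983, -0.182, 0.001], [0.002, 0.005, -1.0]]
force: [0.5, -0.1, -0.6]
width: 0.0326
gripper_force: 5.0
```

```bash
python3 - <<'E'
from h import *
im,d=imaging.camera("scene");np.save("scene7i.npy",im)
a=cv2.resize(im[180:285,300:440,::-1],(800,600),interpolation=cv2.INTER_CUBIC);cv2.imwrite("pics/p7.png",a)
to(.5611,-.1766,.3)
E
```

```text
t 23.675 shift cm [-27.8876   7.5605   0.1075] twist 0.00026291667516939216 yang -10.484935984149182 F [-0.1635 -0.7962 -1.0753] w 0.03207790642056835 4.976568594574928 [0.5375 0.1114 0.3011]
```

View pics/p7.png

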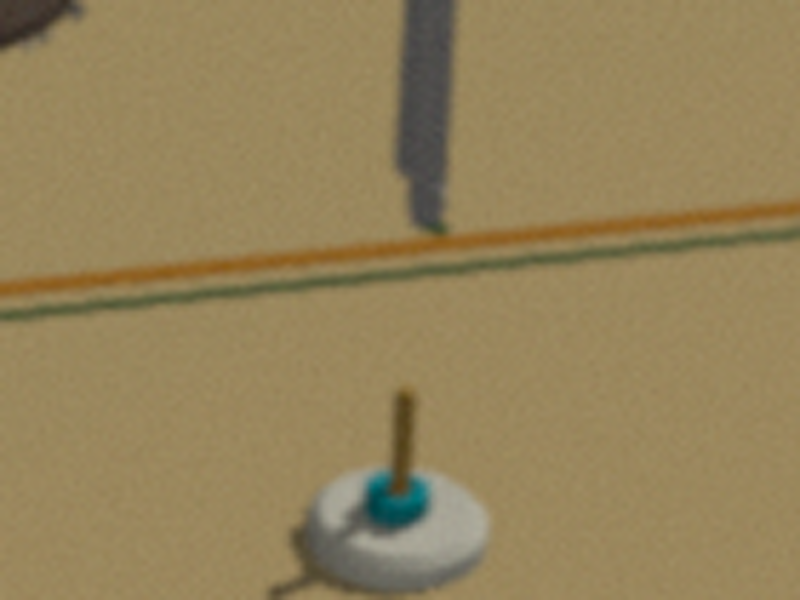

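The bead sits flat on the base round the stem (crop (398,498)), and the tongs are clear. Back to the caddy.

Emit:
play_rows(
  deltas=[
    [3.25,-3,0.8,0,0],
    [3.25,-8,2.2,0,0],
    [3.25,-13,3.5,0,0],
    [3.25,-18,4.9,0,0],
    [3.25,-23,6.2,0,0],
    [3.25,-27,7.3,0,0],
    [3.25,-27.9,7.55,0,0],
    [3.25,-27.9,7.55,0,0],
  ],
)

```text
time: 24.68
ee_pos: [0.5595, -0.1767, 0.2977]
tcp_rot: [[0.183, 0.983, -0.002], [0.983, -0.183, 0.001], [0.001, -0.002, -1.0]]
force: [0.1, 0.1, -0.8]
width: 0.0326
gripper_force: 5.0
```

Emit:
play_rows(
  deltas=[
    [3.25,0,0,1.5,0],
    [3.25,0,0,2.5,0],
    [3.25,0,0,2.5,0],
    [3.25,0,0,2.5,0],
  ],
)

```text
time: 25.18
ee_pos: [0.5602, -0.1763, 0.2738]
tcp_rot: [[0.181, 0.983, -0.0], [0.983, -0.181, 0.0], [0.0, -0.0, -1.0]]
force: [-0.2, -0.1, -0.4]
width: 0.0323
gripper_force: 5.0
```

```bash
python3 - <<'E'
from h import *
C=np.array([.5616,-.1768]);a=np.radians(-10.5);R=np.array([[np.cos(a),-np.sin(a)],[np.sin(a),np.cos(a)]])
to(.5611,-.1766,.265)
for n in("scene","top"):
    im,d=imaging.camera(n);W=cloud(n,d);im=im.astype(int);L=(W[...,:2]-C)@R
    reg=(abs(L[...,0])<.034)&(abs(L[...,1])<.03)&(abs(im[...,0]-im[...,2])<25)&(im.sum(-1)>150)
    for lo,hi in((.095,.12),(.12,.15),(.15,.18)):
      for s in(-1,1):
        m=reg&(W[...,2]>lo)&(W[...,2]<hi)&(L[...,0]*s>0)
        if m.sum()>3: print(n,lo,s,m.sum(),np.percentile(L[m],[5,50,95],axis=0).ravel(),W[m][:,2].min())
E
```

```text
t 25.175 shift cm [-0.0135  0.0954  0.8778] twist 0.0010562641346974404 yang -10.439480523030799 F [-0.1959 -0.1205 -0.4066] w 0.0323107854868814 4.976292327046394 [ 0.5602 -0.1763  0.2738]
scene 0.095 -1 20 [-0.022  -0.0005 -0.0197  0.0033 -0.0182  0.006 ] 0.11120281187481501
scene 0.095 1 29 [ 0.0137 -0.0025  0.0158  0.0016  0.0175  0.0059] 0.11093824012098508
scene 0.12 -1 60 [-0.0211 -0.0002 -0.0188  0.0031 -0.0169  0.0063] 0.12026079255798644
scene 0.12 1 115 [ 0.0113 -0.0036  0.0133  0.0014  0.0162  0.0065] 0.12035533580942992
scene 0.15 -1 60 [-0.0189  0.0006 -0.017   0.0038 -0.0146  0.0066] 0.15031089162626488
scene 0.15 1 120 [ 0.0093 -0.0048  0.0115  0.0009  0.0134  0.0065] 0.15026434994621113
top 0.095 -1 9 [-0.0215 -0.0024 -0.021   0.0031 -0.0177  0.0057] 0.10904437362309705
top 0.095 1 6 [ 0.0139 -0.003   0.0142  0.0007  0.0145  0.0057] 0.11083769476235672
top 0.12 -1 28 [-0.0209 -0.0047 -0.0187  0.0014 -0.0178  0.0059] 0.12202300596709403
top 0.12 1 16 [ 0.0126 -0.0043  0.0133  0.0026  0.015   0.0063] 0.12227428303403498
top 0.15 -1 9 [-0.0176 -0.0015 -0.0173  0.0042 -0.0157  0.0056] 0.15043947084694498
top 0.15 1 11 [ 0.0107 -0.0013  0.0119  0.0041  0.0125  0.0058] 0.15203848296486522
```

Emit:
play_rows(
  deltas=[
    [3.25,-0.08,0.12,0.8,0],
    [3.25,-0.08,0.12,2,0],
    [3.25,-0.08,0.12,3,0],
    [3.25,-0.08,0.12,4,0],
    [3.25,-0.08,0.12,4,0],
  ],
)

```text
time: 25.9
ee_pos: [0.5603, -0.1775, 0.2323]
tcp_rot: [[0.182, 0.983, -0.003], [0.983, -0.182, 0.001], [0.001, -0.003, -1.0]]
force: [1.0, 0.9, -1.1]
width: 0.0324
gripper_force: 5.0
```

Emit:
play_rows(
  deltas=[
    [3.25,0,0,1,0],
    [3.25,0,0,2.2,0],
    [3.25,0,0,3.4,0],
    [3.25,0,0,4.6,0],
    [3.25,0,0,5.3,0],
    [3.25,0,0,5.6,0],
    [3.25,0,0,5.6,0],
  ],
)

```text
time: 26.78
ee_pos: [0.5612, -0.1778, 0.1778]
tcp_rot: [[0.182, 0.983, -0.0], [0.983, -0.182, 0.0], [0.0, -0.0, -1.0]]
force: [-0.1, -0.2, -0.7]
width: 0.0323
gripper_force: 5.0
```

Emit:
play_rows(
  deltas=[
    [3.25,0,0,0.1,0],
    [3.25,0,0,0.2,0],
    [3.25,0,0,0.2,0],
  ],
)

```text
time: 27.15
ee_pos: [0.5612, -0.1778, 0.176]
tcp_rot: [[0.182, 0.983, 0.0], [0.983, -0.182, -0.0], [-0.0, 0.0, -1.0]]
force: [-0.3, -0.5, -0.3]
width: 0.0324
gripper_force: 5.0
```

Emit:
play_rows(
  deltas=[
    [3.25,0,0,0.1,0],
    [3.25,0,0,0.1,0],
  ],
)

```text
time: 27.4
ee_pos: [0.561, -0.1778, 0.1748]
tcp_rot: [[0.182, 0.983, -0.0], [0.983, -0.182, 0.0], [0.0, -0.0, -1.0]]
force: [-0.3, -0.3, -0.4]
width: 0.0323
gripper_force: 5.0
```

Emit:
play_rows(
  deltas=[
    [3.25,0,0,0.1,0],
    [3.25,0,0,0.1,0],
  ],
)

```text
time: 27.65
ee_pos: [0.5612, -0.1779, 0.174]
tcp_rot: [[0.182, 0.983, 0.0], [0.983, -0.182, -0.0], [-0.0, 0.0, -1.0]]
force: [-0.5, -0.4, 1.1]
width: 0.0324
gripper_force: 4.9
```

Emit:
play_rows(
  deltas=[
    [3.35,0,0,0.03,0],
    [3.45,0,0,0.03,0],
    [3.6,0,0,0,0],
    [4,0,0,0,0],
    [5.5,0,0,0,0],
    [7,0,0,0,0],
    [8,0,0,0,0],
    [8,0,0,0,0],
  ],
)

```text
time: 28.65
ee_pos: [0.5611, -0.1778, 0.1739]
tcp_rot: [[0.182, 0.983, 0.0], [0.983, -0.182, -0.0], [-0.0, 0.0, -1.0]]
force: [-0.5, 0.3, 0.4]
width: 0.0802
gripper_force: 0.0
```

Emit:
play_rows(
  deltas=[
    [8,0,0,-0.5,0],
    [8,0,0,-2,0],
    [8,0,0,-4,0],
    [8,0,0,-7,0],
    [8,0,0,-11,0],
    [8,0,0,-15,0],
    [8,-5,0,-15,0],
    [8,-10,0,-15,0],
  ],
)

```text
time: 29.65
ee_pos: [0.5436, -0.277, 0.3274]
tcp_rot: [[0.18, 0.984, 0.004], [0.984, -0.18, -0.003], [-0.002, 0.005, -1.0]]
force: [0.9, 0.4, -0.3]
width: 0.0802
gripper_force: 0.0
```

```bash
python3 - <<'E'
from h import *
im,d=imaging.camera("scene");W=cloud("scene",d)
a=cv2.resize(im[190:310,170:410,::-1],(800,400),interpolation=cv2.INTER_CUBIC);cv2.imwrite("pics/p8.png",a)
C=np.array([.5616,-.1768]);an=np.radians(-10.5);R=np.array([[np.cos(an),-np.sin(an)],[np.sin(an),np.cos(an)]])
L=(W[...,:2]-C)@R;m=(abs(L)<.03).all(-1)&(W[...,2]>.105)
print(m.sum(),np.nanmax(W[m][:,2]),L[m].mean(0),L[m&(W[...,2]>.16)].mean(0));print(read_state()["force"])
E
```

```text
450 0.16962501568669103 [0.0039 0.0011] [0.0006 0.0001]
[-0.1072 -2.9642  0.285 ]
```

View pics/p8.png

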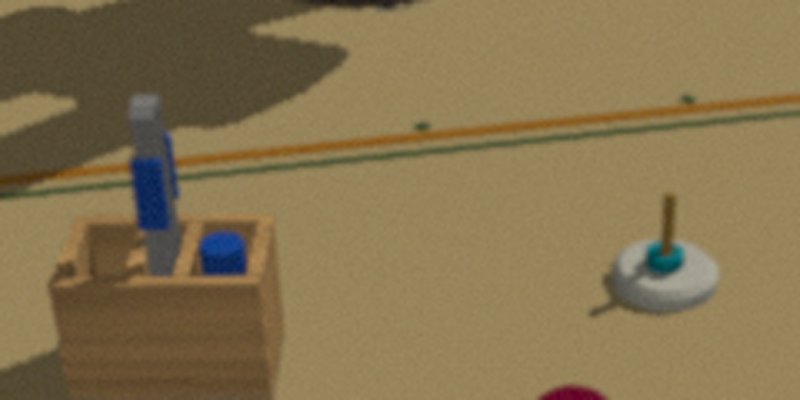

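The tongs stand upright in the middle pocket (crop (150,180)), and the bead sits on the base (665,257). Handing in.

Emit:
play_rows(
  deltas=[
    [8,0,0,0,0],
    [8,0,0,0,0],
    [8,0,0,0,0],
  ],
)

```text
time: 30.08
ee_pos: [0.5432, -0.275, 0.3242]
tcp_rot: [[0.181, 0.984, 0.0], [0.984, -0.181, 0.0], [0.0, 0.0, -1.0]]
force: [0.2, 1.1, -0.5]
width: 0.08
gripper_force: 0.0
```

```bash
python3 -c "
from plant import ctrl
print(ctrl.finish_job())"
```

```text
the job is handed in; nothing more can be done
None
```

I handed the job in at about 30 s of the 58 s: the last picture shows the bead resting on the lamp base around the stem and the tongs upright in the middle pocket, let go; the hand-in returned no verdict.

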